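# Level the sprung jig shelf and hold it seated

## Task

Swing the yellow keeper bar shut across the red spirit level until it clicks home in its detent. Then grip the red wing knob of the levelling foot, push it down until the sprung shelf is fully seated, and turn it until the bubble stands centred between the two black lines. Finish while holding: the gripper stays on the knob, still pressing the shelf down onto its seat with the bubble centred, so that a workmate can lock the foot; leave the other things on the table alone.

Things in the scene. Friction and masses are not known exactly. Their poses are not given: they have to be found in the camera images.
- stand: fixed blue stand, 130 x 420 mm, carrying a sprung dark steel frame with the aluminium shelf plate in it (top about 65 mm above the table). Origin at the centre of its underside; y runs along its length towards the hinge end, x across it; z up. Frame and plate are hinged at y = +178 mm, 50 mm high; the knob is on the free end of the frame, y = -155 mm
- keeper (a joint): swing of the yellow keeper bar about its upright pivot, rad: 0 = shut across the level, against its stop, held in the detent (under 0.045); grows as it opens towards the stand's +y (hinge end), to 1.75 at most. It opens clockwise seen from above, shuts anticlockwise. A sprung ball resists from about 0.13 to 0.07 rad (about 4 N at the handle)
- keeper_handle (a point): middle of the upright black round handle peg on the keeper bar, 12 mm across, from 16 mm below to 14 mm above this point, 80 mm from the pivot; the bar is right under it
- keeper_pivot (a point): axis of the keeper bar's pivot, at mid height of the bar (8 mm thick, 16 mm wide); shut, the bar points from here along the stand's -x, open by 1.57 along the stand's +y
- level: red spirit level, 24 x 200 x 36 mm, loose, lying in the low black seat strips on the shelf. Origin at the centre of its underside, y along its length, towards the stand's hinge end, z up
- level_seat (a point): centre of the place on the shelf where the underside of the level rests
- vial_mid (a point): middle of the yellow-green vial in the top of the level, on its upper side
- bubble_top (a point): top of the pale bubble (20 mm long, 13 mm wide) in the vial. It runs along the level's y, up to 24 mm either side of vial_mid, 1.2 mm for each 0.001 rad of tilt, towards the higher end, and settles within about half a second. Centred = within 5 mm, the bubble wholly between the two black lines 30 mm apart
- knob: levelling knob: a red upright wing, 50 mm long, 14 mm thick, 28 mm high, on a round black flange 64 mm across and 6 mm thick. Origin at the underside of the flange on the axis, x along the wing, z up. Fingertips can stand on the flange and push. About 6 N down on the knob seats the shelf (it goes down about 5 mm there); more does no harm
- knob_grip (a point): middle of the red wing, on the knob's axis, 14 mm above the flange and 14 mm below the wing's top
- foot_screw (a joint): turn of the levelling knob, rad, growing clockwise seen from above (stops at -0.8 and 2.4); stays where it is left. Clockwise raises the plate at the knob end: 1 rad tilts it by 0.018 rad, which moves the bubble 22 mm towards the knob end. As found, the plate is low at the knob end once seated; centring takes about 0.4 to 1.4 rad clockwise, differing each time
- shelf_seat (a joint): how far the sprung shelf is pressed down, rad: 0 = up on its spring, 0.016 = fully seated on the stop (seated: above 0.0125); readings are noisy. It springs up again when let go
- tape_measure: yellow tape measure, 67 x 85 x 31 mm, bystander, to be left alone
- screw_tin: open grey tin, 66 mm across, 41 mm high, bystander, to be left alone
- corner_key_1: pale L-shaped plastic corner key, 42 x 42 x 9 mm, bystander, to be left alone
- corner_key_2: second pale L-shaped corner key, 42 x 42 x 9 mm, bystander, to be left alone
- tape_masking: roll of beige masking tape, 104 mm across, 25 mm high, bystander, to be left alone
- marker_3: felt marker, black and white, 132 mm long, bystander, to be left alone
Mind the look-alikes: they are no part of the job. What is meant by the level is not blue, and is the larger of those in its own colour.

How it is judged (in metres and radians):
On the way, in this order (a step that is already met when the one before it is completed fails the run):
1. the keeper bar is shut in its detent (value of joint keeper below 0.045 rad), for 0.2 s.
2. the shelf is pressed down onto its seat by the knob with the bubble centred (value of joint shelf_seat above 0.0125 rad and y of bubble_top in the frame of level between -0.005 and 0.005 m and contact force between the fingers and knob above 3 N), for 0.3 s.
At the end, for the whole second after the job is handed in: Keeper bar in its detent (under 0.045 rad), shelf pressed to its seat (over 0.0125 rad) with the fingers still on the knob with more than 3 N, bubble within 5 mm of the middle of the vial, level within 8 mm of its place on the shelf (all of step 2 and value of joint keeper below 0.045 rad and distance between level and level_seat below 0.008 m); the arm keeps its last pose, push and grip.
It fails at once if a bystander is shifted by more than 30 mm (distance of any of tape_measure, screw_tin, corner_key_1, corner_key_2, tape_masking, marker_3 from where it was at the start of the episode above 0.03 m).
It also fails if it takes over 54 s, if anything falls off the work surface, if the arm or the gripper's body presses on something with over 40 N, if the wrist force passes 120 N, or if a joint passes its speed limit or range.

## Robot

A 6-joint arm with a two-finger parallel gripper is mounted at the origin on the work surface; the furniture and walls round the work are solid. World frame = base frame: x ahead of the robot, y to its left, z up, the work surface at z = 0. Lengths are in m, angles in degrees, forces in N, time in s.
With the tool pointing down it reaches from about 0.275 to 1 m from the base axis. Payload 8.4 kg.
Tool frame: the origin (TCP) lies on the centre line of the jaws, within the pads' length; the fingertips stand 11 mm ahead of it and the grasp point (between the pads) lies 8 mm behind it (bot.tips_ahead is the z of the fingertips in the tool frame, in m); z points along the fingers, y is the line along which they close (so a half turn about z gives the same grasp; the last joint's range is limited). The gripper opens to 85 mm and grips with 20 to 120 N. Pads are 22 mm wide; open, the fingers measure 114 mm over their backs; the gripper's body (76 mm by 85 mm) begins 54 mm behind the grasp point. The pads swing forward as they close: fully open they stand 13 mm farther back than shut.
Start: joints at [-0.138, 20.225, 93.587, -0, 66.188, -0.138], TCP at [0.625, -0, 0.242] pointing down, gripper open.
Joint ranges: [-150.9, 150.9], [-52.94, 120.26], [3.33, 152.33], [-74.26, 254.26], [0, 154.13], [-172.89, 172.89]. Speed limits (degrees/s): [127.2, 127.2, 159.86, 180, 180, 180].

## Interface

Orientations are given as [roll, pitch, yaw] about the fixed x, y, z axes, in that order (R = Rz(yaw) Ry(pitch) Rx(roll)).
In Python, from bench import bot gives the robot as it stands.
- The arm moves only by the tool carry_out, never from a script. Its argument "steps" is a list of rows, each a list of 7 numbers: the turn, a rotation vector about the tool's x, y, z in rad, then the shift along the tool's x, y, z in cm, then the opening, from 0 (shut) to 1 (fully open). In form: [[rx, ry, rz, dx, dy, dz, gripper], ...]. A call has 1 to 5 rows; each row is the pose to reach, as a shift and turn from the pose commanded when the call began, along the tool's axes at that moment; what a row does not reach only later rows make up. A row lasts 1/10 s, in which the tool goes at most 50 mm and 8.59 degrees, less where a joint would pass 70% of its speed; a pose out of reach is approached as far as the arm can. A call with a gripper value outside its range is refused whole. The fingers move at their own pace and stop on an object; "newtons" is the grip in N (left out, the last holds). Time passes only in rows, so rows that repeat a pose let the fingers close. It gives the time, the measured TCP pose, the force, the opening and the grip force at its end, in the units of the state.
- bot.sense(): the state, without advancing time (a new reading comes with each control period).
- bot.camera(name): name is "side" or "top"; returns a dict with "img" (384x512x3 uint8, red, green, blue), "range_z" (384x512 float32, m along the optical axis (not along the pixel's ray), 0 where there is no reading), "K" (3x3 intrinsics, pixels), "R" (3x3) and "t" (3): a world point X has camera coordinates R X + t. Camera axes: x right, y down, z forward; pixel columns grow to the right and rows downward; lengths in m; the calibration is good to about 2 mm. A picture is of the moment at which its call begins.
- bot.sign_off(): hands the job in; it is judged then, once.
The state is a dict: "time": time; "joint_pos": joint angles; "qd": joint speeds; "tau": joint torques, N m; "tcp_pos": TCP position; "tool_rot": TCP orientation; "wrist_force": force on the tool from outside, world axes, zero at the start; "ft_torque": the same for the moment, N m; "width": opening from 0.0 (shut) to 1.0 (fully open); "grip_force": force on a finger pad.
Only numpy, scipy, OpenCV 4.12 (cv2) and the standard library are available. Lean on these libraries where they do the work, as an engineer would, in place of code of your own. Each camera call takes 0.05 s, during which the arm holds its last target. There are 200 camera calls.

## Working session

There is one attempt and no reset: what is moved stays moved. The work goes in short steps, Python scripts to look and compute and a tool call to move; the robot and the scene stay as the last step left them, time stands still between calls to the robot, and variables do not carry over. Pictures are saved under pics/ and viewed, at most 10 in all, crops included, and the job is handed in when it is done.

Besides the shell and the picture viewer there is one more tool, called after "Emit:" by a JSON object that holds its "op" and its "data", one argument or row to a line. carry_out: Moves the arm, as the interface text tells. Its arguments: {"type":"object","properties":{"steps":{"type":"array"},"newtons":{"type":"number"}},"required":["steps"]}

```bash
mkdir -p pics
cat > h.py <<'E'
from bench import bot
import numpy as np, cv2
def snap(name,fn=None):
    c=bot.camera(name)
    if fn: cv2.imwrite('pics/'+fn,c['img'][:,:,::-1])
    return c
def ray(c,u,v,z):
    K,R,t=map(np.array,(c['K'],c['R'],c['t'])); o=-R.T@t; d=R.T@np.linalg.solve(K,[u,v,1.]); return o+d*(z-o[2])/d[2]
def pt(c,u,v):
    K,R,t=map(np.array,(c['K'],c['R'],c['t'])); z=c['range_z'][int(v),int(u)]; return R.T@(np.linalg.solve(K,[u,v,1.])*z-t)
def cloud(c):
    K,R,t=map(np.array,(c['K'],c['R'],c['t'])); v,u=np.mgrid[:384,:512]
    p=np.stack([u,v,np.ones_like(u)],-1)@np.linalg.inv(K).T*c['range_z'][...,None]
    return (p-t)@R
def proj(c,X):
    p=np.array(c['K'])@(np.array(c['R'])@X+np.array(c['t'])); return p[:2]/p[2]
E
python3 - <<'E'
from h import *
a=snap('top');b=snap('side')
im=np.hstack([a['img'],b['img']]);
cv2.imwrite('pics/top0.png',cv2.resize(a['img'],(800,600))[:,:,::-1]);cv2.imwrite('pics/side0.png',cv2.resize(b['img'],(800,600))[:,:,::-1])
for c in(a,b): print(c['K'],-c['R'].T@c['t'])
print(bot.sense())
E
```

```text
[[446.86449567   0.         248.61523965]
 [  0.         446.86449567 193.91911304]
 [  0.           0.           1.        ]] [ 0.21567122 -0.03484086  1.56478329]
[[392.1777532    0.         256.01344104]
 [  0.         392.1777532  188.60346662]
 [  0.           0.           1.        ]] [ 0.22008236 -1.12141886  0.89175049]
{'time': 0.1, 'joint_pos': array([-1.34958457e-01,  2.02582090e+01,  9.36250362e+01,  8.10377621e-04,
        6.61881846e+01, -1.36691160e-01]), 'qd': array([ 0.00533909, -0.08115627, -0.17164068,  0.00631862,  0.06775097,
        0.0274817 ]), 'tau': array([ 4.27485766e-04, -6.06356549e+01, -3.42817569e+01, -7.40920814e-05,
        3.91241178e-03, -4.99377973e-05]), 'tcp_pos': array([6.24582878e-01, 3.31077086e-05, 2.41638468e-01]), 'tool_rot': array([-1.79928572e+02, -9.11395430e-04,  9.00014045e+01]), 'wrist_force': array([-0.14979233, -0.05909793, -0.42671826]), 'ft_torque': array([-0.01525019,  0.04482638,  0.03154655]), 'grip_force': 0.0, 'width': 0.9997369993558187}
```

View pics/top0.png

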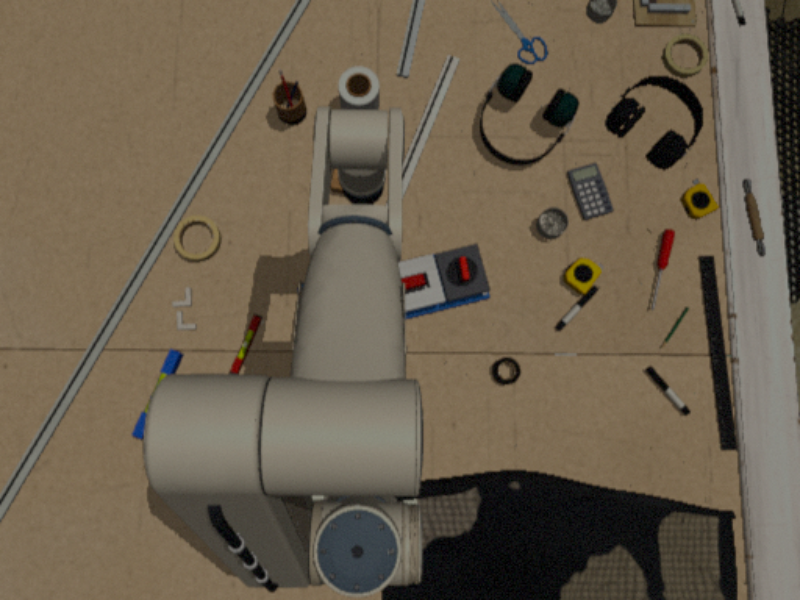

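View pics/side0.png

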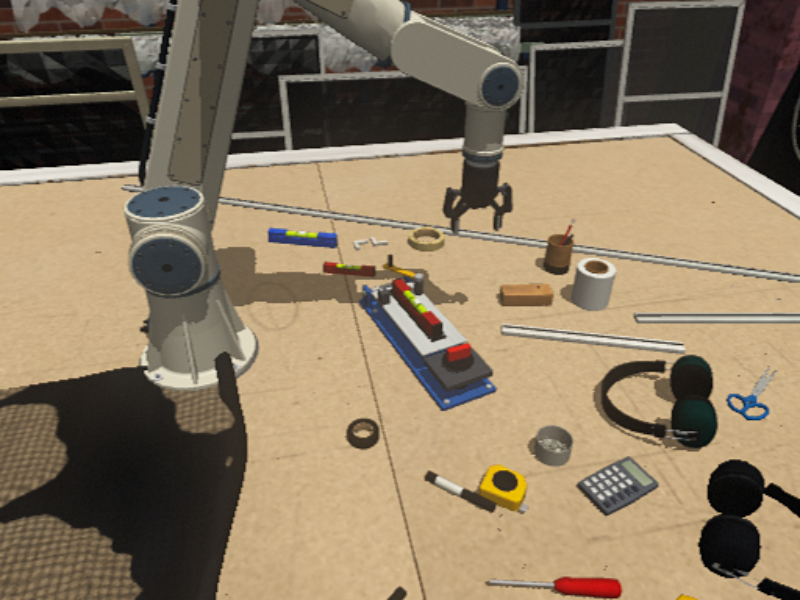

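The top view shows the knob at about (464,268) and the stand's blue end at (445,300). The arm hides the rest. The side view shows the stand from (375,290) to (470,400), the level at (415,307), the knob at (458,352), and the open keeper with its black peg near (390,262) and its pivot near (410,275).

Run:
```python
from h import *
a=snap('top');b=snap('side')
A=cloud(a);B=cloud(b)
def red(c): 
    h=cv2.cvtColor(c['img'],cv2.COLOR_RGB2HSV); return ((h[...,0]<8)|(h[...,0]>172))&(h[...,1]>150)&(h[...,2]>70)
for n,c,P in(('top',a,A),('side',b,B)):
    m=red(c).astype(np.uint8); k,l,s,ce=cv2.connectedComponentsWithStats(m)
    for i in range(1,k):
        if s[i,4]>15:
            q=P[l==i]; print(n,ce[i].round(1),s[i,4],np.median(q,0).round(3),q.min(0).round(3),q.max(0).round(3))
    h=cv2.cvtColor(c['img'],cv2.COLOR_RGB2HSV)
    m=((abs(h[...,0].astype(int)-110)<14)&(h[...,1]>130)&(h[...,2]>60)).astype(np.uint8); k,l,s,ce=cv2.connectedComponentsWithStats(m)
    for i in range(1,k):
        if s[i,4]>60: q=P[l==i]; print(n,'blue',ce[i].round(1),s[i,4],q.min(0).round(3),q.max(0).round(3),cv2.minAreaRect(q[:,:2].astype(np.float32)))
im=b['img'][155:265,220:330]
cv2.imwrite('pics/s1.png',cv2.resize(im,(600,600),interpolation=cv2.INTER_CUBIC)[:,:,::-1])
```

```text
top [426.2 158.6] 143 [ 0.603 -0.685  0.025] [ 0.216 -0.706  0.001] [ 0.644 -0.035  1.565]
top [297.  170.9] 66 [ 0.534 -0.214  0.103] [ 0.51  -0.228  0.071] [ 0.561 -0.204  0.11 ]
top [264.4 179.5] 91 [ 0.505 -0.104  0.102] [ 0.377 -0.128  0.087] [ 0.521 -0.06   0.743]
top [150.8 233.7] 45 [0.325 0.281 0.024] [0.311 0.27  0.004] [0.342 0.292 0.031]
top blue [285.5 195.4] 142 [ 0.216 -0.279  0.002] [ 0.493 -0.035  1.565] ((0.38925641775131226, -0.11759641766548157), (0.10887839645147324, 0.36887210607528687), 48.0660514831543)
top blue [109.1 231.4] 109 [0.258 0.182 0.018] [0.357 0.441 0.841] ((0.3040315508842468, 0.3070013225078583), (0.2647842466831207, 0.05152766779065132), 76.5762710571289)
top blue [ 89.3 272.9] 76 [0.169 0.469 0.028] [0.222 0.495 0.044] ((0.1955876350402832, 0.47586655616760254), (0.02319476753473282, 0.05201007425785065), 69.28325653076172)
side [361.2 151.1] 19 [0.945 0.187 0.096] [ 0.22  -1.121  0.057] [0.955 0.213 0.892]
side [220.6 172.2] 111 [0.351 0.265 0.017] [0.308 0.232 0.003] [0.433 0.287 0.031]
side [256.7 183. ] 56 [0.465 0.031 0.104] [ 0.453 -0.003  0.085] [0.482 0.056 0.108]
side [275.4 203.4] 54 [ 0.502 -0.105  0.104] [ 0.22  -1.121  0.096] [ 0.516 -0.078  0.892]
side [293.3 224.9] 123 [ 0.533 -0.218  0.099] [ 0.51  -0.225  0.016] [ 0.556 -0.109  0.11 ]
side [376.7 375.3] 470 [ 0.6   -0.69   0.024] [ 0.22  -1.121 -0.002] [ 0.645 -0.665  0.892]
side blue [183.1 151.6] 133 [ 0.169 -1.121  0.   ] [0.309 0.493 0.892] ((0.2632827162742615, -0.312056303024292), (0.13797666132450104, 1.615146517753601), 1.8274282217025757)
side blue [279.  241.6] 298 [ 0.4   -0.281  0.005] [0.605 0.053 0.02 ] ((0.4555342197418213, -0.13028426468372345), (0.11520262807607651, 0.3657158613204956), 34.37549591064453)
side blue [478.4 259.7] 175 [ 0.22  -1.121  0.002] [ 1.126 -0.361  0.892] ((0.6810605525970459, -0.7594061493873596), (1.169926643371582, 0.07407981157302856), 41.76618576049805)
```

View pics/s1.png

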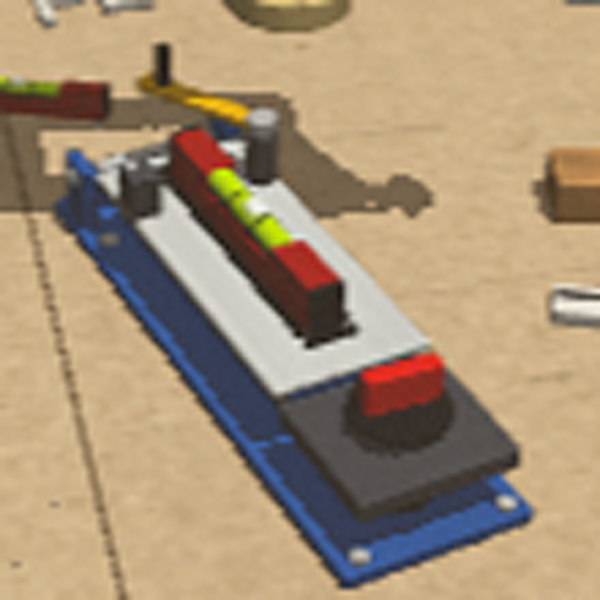

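The crop shows the keeper open. Its grey pivot post is at crop (262,120), the bar runs up-left to the peg at crop (163,65), and the level and knob are clear.

Run:
```python
from h import *
b=snap('side');B=cloud(b);h=cv2.cvtColor(b['img'],cv2.COLOR_RGB2HSV).astype(int)
f=110/600
u0,v0=220,155
sl=np.s_[160:186,238:276]
m=np.zeros((384,512),bool); m[sl]=True
yel=m&(h[...,0]>17)&(h[...,0]<26)&(h[...,1]>190)&(h[...,2]>110)
blk=np.zeros_like(m); blk[162:172,246:254]=True; blk&=(h[...,2]<60)
print('bar'); 
ys,xs=np.nonzero(yel)
for y,x in zip(ys,xs): print(x,y,B[y,x].round(3),end=' ')
print('\npeg')
ys,xs=np.nonzero(blk)
for y,x in zip(ys,xs): print(x,y,B[y,x].round(3),end=' ')
print('\npost')
for y in range(174,190,1): print([ (x,y,B[y,x].round(3).tolist()) for x in (266,268,270)])
```

```text
bar
246 169 [0.442 0.108 0.117] 246 170 [0.442 0.108 0.113] 247 170 [0.445 0.104 0.115] 249 171 [0.45  0.09  0.119] 250 171 [0.455 0.099 0.112] 251 171 [0.458 0.093 0.116] 252 171 [0.461 0.089 0.118] 253 171 [0.464 0.086 0.119] 251 172 [0.457 0.089 0.114] 252 172 [0.461 0.087 0.115] 253 172 [0.464 0.083 0.117] 254 172 [0.467 0.082 0.117] 255 172 [0.47  0.08  0.118] 253 173 [0.463 0.083 0.113] 254 173 [0.466 0.079 0.115] 255 173 [0.47  0.078 0.115] 256 173 [0.473 0.076 0.116] 257 173 [0.476 0.071 0.118] 258 173 [0.482 0.08  0.113] 259 173 [0.485 0.076 0.115] 260 173 [0.488 0.075 0.114] 261 173 [0.491 0.07  0.117] 255 174 [0.469 0.074 0.113] 256 174 [0.473 0.073 0.113] 257 174 [0.476 0.071 0.114] 258 174 [0.479 0.067 0.116] 259 174 [0.482 0.064 0.118] 260 174 [0.485 0.061 0.119] 261 174 [0.49  0.066 0.116] 262 174 [0.494 0.065 0.116] 263 174 [0.497 0.065 0.115] 258 175 [0.478 0.064 0.114] 259 175 [0.482 0.065 0.113] 260 175 [0.485 0.06  0.116] 261 175 [0.489 0.059 0.116] 262 175 [0.493 0.062 0.113] 263 175 [0.495 0.055 0.118] 264 175 [0.498 0.051 0.119] 261 176 [0.488 0.055 0.114] 262 
[... 1490 characters left out ...]
), (268, 183, [0.511, 0.039, 0.091]), (270, 183, [0.518, 0.037, 0.091])]
[(266, 184, [0.504, 0.04, 0.087]), (268, 184, [0.51, 0.035, 0.089]), (270, 184, [0.518, 0.037, 0.087])]
[(266, 185, [0.503, 0.037, 0.085]), (268, 185, [0.511, 0.04, 0.081]), (270, 185, [0.518, 0.037, 0.082])]
[(266, 186, [0.503, 0.036, 0.08]), (268, 186, [0.51, 0.033, 0.082]), (270, 186, [0.518, 0.037, 0.078])]
[(266, 187, [0.504, 0.041, 0.072]), (268, 187, [0.51, 0.035, 0.076]), (270, 187, [0.517, 0.033, 0.076])]
[(266, 188, [0.503, 0.036, 0.071]), (268, 188, [0.51, 0.036, 0.071]), (270, 188, [0.519, 0.039, 0.067])]
[(266, 189, [0.503, 0.035, 0.068]), (268, 189, [0.51, 0.033, 0.068]), (270, 189, [0.518, 0.033, 0.067])]
```

Run:
```python
from h import *
a=snap('top');b=snap('side')
for n,c in(('top',a),('side',b)):
    P=cloud(c);h=cv2.cvtColor(c['img'],cv2.COLOR_RGB2HSV).astype(int)
    w=((h[...,0]<8)|(h[...,0]>172))&(h[...,1]>150)&(h[...,2]>70)&(P[...,0]>.49)&(P[...,0]<.58)&(P[...,1]>-.26)&(P[...,1]<-.17)
    q=P[w]; print(n,'wing z',np.percentile(q[:,2],[5,50,95]).round(3))
    v,u=np.nonzero(w)
    X=np.array([ray(c,x,y,.108 if n=='top' else .1)[:2] for x,y in zip(u,v)])
    t=q[q[:,2]>.095][:,:2]
    for s in (X,t):
        e,V=np.linalg.eigh(np.cov(s.T)); print(len(s),s.mean(0).round(4),s.min(0).round(3),s.max(0).round(3),'dir',np.degrees(np.arctan2(V[1,1],V[0,1])).round(1))
    # flange / post
P=cloud(b)
m=(P[...,0]>.40)&(P[...,0]<.48)&(P[...,1]>-.02)&(P[...,1]<.07)&(P[...,2]>.07)
v,u=np.nonzero(m)
for y in range(v.min(),v.max()+1):
    print(y,[(x,*P[y,x].round(3).tolist(),b['img'][y,x].tolist()) for x in range(240,256,2) if m[y,x]])
```

```text
top wing z [0.077 0.104 0.108]
66 [ 0.5331 -0.2135] [ 0.509 -0.223] [ 0.557 -0.204] dir -169.5
58 [ 0.5345 -0.213 ] [ 0.51  -0.221] [ 0.558 -0.204] dir -170.4
side wing z [0.084 0.099 0.108]
121 [ 0.5315 -0.2199] [ 0.505 -0.241] [ 0.559 -0.198] dir -148.2
78 [ 0.532  -0.2168] [ 0.509 -0.226] [ 0.557 -0.207] dir -171.1
0 []
1 []
2 []
3 []
4 []
5 []
6 []
7 []
8 []
9 []
10 []
11 []
12 []
13 []
14 []
15 []
16 []
17 []
18 []
19 []
20 []
21 []
22 []
23 []
24 []
25 []
26 []
27 []
28 []
29 []
30 []
31 []
32 []
33 []
34 []
35 []
36 []
37 [(242, 0.419, 0.022, 0.613, [53, 51, 45])]
38 [(242, 0.419, 0.021, 0.61, [30, 33, 31])]
39 [(244, 0.419, -0.008, 0.614, [37, 40, 42])]
40 [(244, 0.419, -0.011, 0.613, [38, 40, 41])]
41 [(244, 0.418, -0.014, 0.61, [34, 39, 41]), (250, 0.435, -0.013, 0.61, [51, 52, 48])]
42 [(244, 0.418, -0.016, 0.609, [27, 32, 35])]
43 [(246, 0.424, -0.015, 0.605, [20, 23, 23])]
44 []
45 []
46 []
47 []
48 []
49 []
50 []
51 []
52 []
53 []
54 []
55 []
56 []
57 []
58 []
59 []
60 []
61 []
62 []
63 []
64 []
65 []
66 []
67 []
68 []
69 []
70 []
71 []
72 []
73 []
74 []
75 []
76 []
77 
[... 3075 characters left out ...]
3, 0.085, [63, 56, 51]), (248, 0.431, 0.011, 0.085, [56, 52, 46]), (250, 0.442, 0.029, 0.071, [194, 194, 185]), (254, 0.456, 0.026, 0.071, [53, 41, 34])]
192 [(244, 0.416, 0.011, 0.083, [59, 53, 48]), (246, 0.423, 0.011, 0.082, [64, 59, 54]), (248, 0.431, 0.014, 0.079, [57, 51, 46]), (250, 0.44, 0.023, 0.071, [192, 191, 183]), (254, 0.454, 0.018, 0.072, [46, 39, 31])]
193 [(244, 0.416, 0.013, 0.077, [59, 52, 47]), (246, 0.424, 0.014, 0.075, [61, 55, 48]), (248, 0.431, 0.013, 0.075, [49, 42, 37])]
194 [(246, 0.423, 0.009, 0.074, [54, 49, 44]), (254, 0.452, 0.009, 0.071, [167, 168, 159])]
195 [(246, 0.423, 0.009, 0.07, [190, 188, 180])]
196 [(252, 0.442, -0.004, 0.072, [203, 200, 193])]
197 []
```

Emit:
{"op": "carry_out", "data": {
  "steps": [
    [0,0,-0.15,2.5,-4,1,0.5],
    [0,0,-0.3,5,-8,2,0.5],
    [0,0,-0.45,7.5,-12,3,0.5],
    [0,0,-0.6,10.4,-17.0,4.2,0.5],
    [0,0,-0.75,10.4,-17.0,4.2,0.5]
  ],
  "newtons": 25
}}

```text
time: 0.85
tcp_pos: [0.4497, 0.1051, 0.1988]
tool_rot: [-179.8, -0.2, 133.4]
wrist_force: [-0.2, -0.5, 0.4]
width: 0.5
grip_force: 0.0
```

Emit:
{"op": "carry_out", "data": {
  "steps": [
    [0,0,-0.15,0,0,0,0.5],
    [0,0,-0.3,0,0,0,0.5],
    [0,0,-0.45,0,0,0,0.5],
    [0,0,-0.6,0,0,0,0.5],
    [0,0,-0.75,0,0,0,0.5]
  ]
}}

```text
time: 1.35
tcp_pos: [0.455, 0.104, 0.2004]
tool_rot: [180.0, 0.0, 176.3]
wrist_force: [-0.2, -0.0, 0.4]
width: 0.501
grip_force: 0.0
```

Emit:
{"op": "carry_out", "data": {
  "steps": [
    [0,0,0,0,0,0,0.5],
    [0,0,0,0,0,0,0.5]
  ]
}}

```text
time: 1.55
tcp_pos: [0.455, 0.104, 0.2003]
tool_rot: [180.0, 0.0, 175.7]
wrist_force: [1.2, -0.0, -0.2]
width: 0.499
grip_force: 0.0
```

Emit:
{"op": "carry_out", "data": {
  "steps": [
    [0,0,0,0,0,3,0.5],
    [0,0,0,0,0,6.4,0.5],
    [0,0,0,0,0,6.4,0.5],
    [0,0,0,0,0,6.4,0.1],
    [0,0,0,0,0,6.4,0.0]
  ],
  "newtons": 25
}}

```text
time: 2.05
tcp_pos: [0.456, 0.1042, 0.1377]
tool_rot: [180.0, 0.1, 175.9]
wrist_force: [2.4, -2.1, -0.2]
width: 0.168
grip_force: 1.3
```

Emit:
{"op": "carry_out", "data": {
  "steps": [
    [0,0,0,0,0,0,0],
    [0,0,0,0,0,0,0],
    [0,0,0,0,0,0,0]
  ]
}}

```text
time: 2.35
tcp_pos: [0.4561, 0.1042, 0.1374]
tool_rot: [180.0, 0.1, 175.9]
wrist_force: [1.2, -1.2, 7.3]
width: 0.125
grip_force: 24.9
```

Run:
```python
from h import *
b=snap('side')
cv2.imwrite('pics/s2.png',cv2.resize(b['img'][130:250,210:330],(600,600),interpolation=cv2.INTER_CUBIC)[:,:,::-1])
```

```text
(no output)
```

View pics/s2.png

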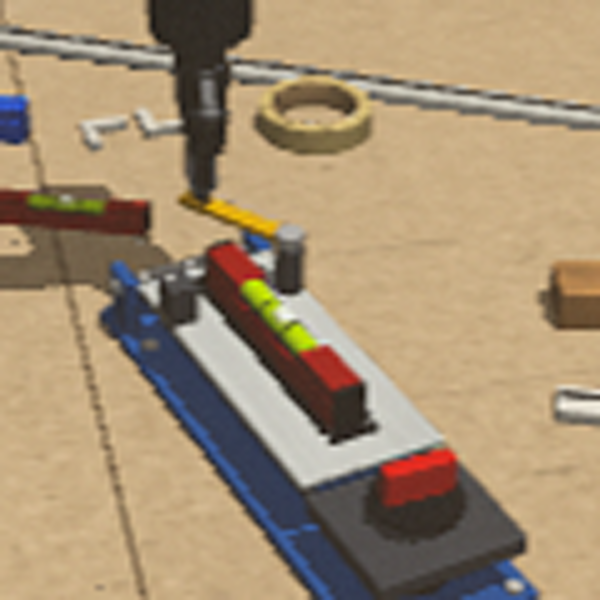

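The fingers hold the peg at crop (200,185), with the bar below them and nothing in the way. I'll swing it along the arc now.

Emit:
{"op": "carry_out", "data": {
  "steps": [
    [0,0,0,0.65,-0.85,-0.1,0],
    [0,0,0,1.2,-1.85,-0.1,0],
    [0,0,0,1.6,-2.8,-0.1,0],
    [0,0,0,1.85,-3.85,-0.1,0],
    [0,0,0,2.0,-4.9,-0.1,0]
  ]
}}

```text
time: 2.9
tcp_pos: [0.43, 0.0561, 0.1373]
tool_rot: [180.0, -0.1, 175.9]
wrist_force: [-1.9, 4.6, 3.7]
width: 0.12
grip_force: 25.2
```

Emit:
{"op": "carry_out", "data": {
  "steps": [
    [0,0,0,0,-1.0,0,0],
    [0,0,0,-0.15,-2.0,0,0],
    [0,0,0,-0.3,-2.6,0,0],
    [0,0,0,-0.4,-3.1,0,0],
    [0,0,0,-0.4,-3.1,0,0]
  ]
}}

```text
time: 3.4
tcp_pos: [0.4334, 0.0244, 0.1373]
tool_rot: [-180.0, -0.0, 175.9]
wrist_force: [-2.2, 0.3, 5.8]
width: 0.124
grip_force: 25.4
```

Run:
```python
from h import *
s=bot.sense();print(s['tcp_pos'],s['wrist_force'],s['width'])
b=snap('side')
cv2.imwrite('pics/s3.png',cv2.resize(b['img'][130:250,210:330],(600,600),interpolation=cv2.INTER_CUBIC)[:,:,::-1])
```

```text
[0.43337167 0.02443765 0.1372908 ] [-2.18793782  0.33347668  5.835691  ] 0.12430181650021607
```

View pics/s3.png

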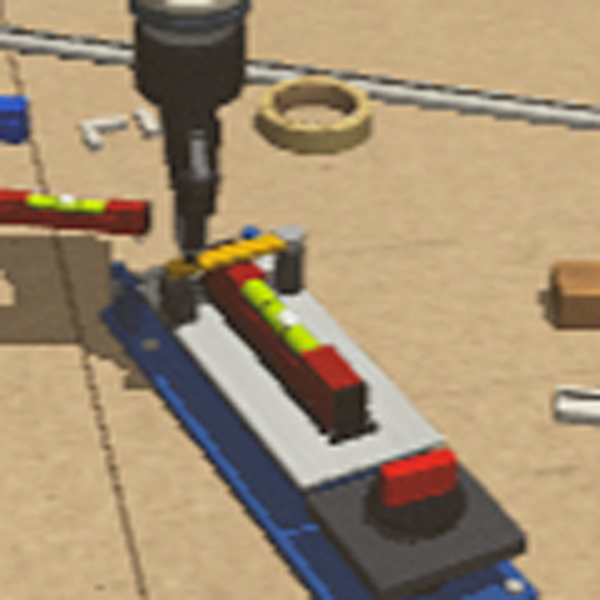

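The bar now lies across the level, but the push force is still small, so it may not have reached the stop. I'll push on in small steps until the force shows the stop.

Emit:
{"op": "carry_out", "data": {
  "steps": [
    [0,0,0,-0.05,-0.2,0,0],
    [0,0,0,-0.1,-0.4,0,0],
    [0,0,0,-0.1,-0.4,0,0]
  ]
}}

```text
time: 3.75
tcp_pos: [0.4339, 0.0225, 0.1369]
tool_rot: [179.8, -0.0, 175.9]
wrist_force: [-2.4, 11.9, 0.5]
width: 0.126
grip_force: 25.1
```

Emit:
{"op": "carry_out", "data": {
  "steps": [
    [0,0,0,-0.05,-0.2,0,0],
    [0,0,0,-0.1,-0.4,0,0],
    [0,0,0,-0.1,-0.4,0,0]
  ]
}}

```text
time: 4.05
tcp_pos: [0.4342, 0.0203, 0.1365]
tool_rot: [179.6, -0.1, 175.8]
wrist_force: [-2.3, 28.0, -5.7]
width: 0.125
grip_force: 25.2
```

At 28 N it's against the stop. I'll relax, open and lift.

Emit:
{"op": "carry_out", "data": {
  "steps": [
    [0,0,0,0.1,0.5,0,0],
    [0,0,0,0.1,0.5,0,0.3],
    [0,0,0,0.1,0.5,0,0.5],
    [0,0,0,0.1,0.5,-1,0.5],
    [0,0,0,0.1,0.5,-5,0.5]
  ]
}}

```text
time: 4.55
tcp_pos: [0.4319, 0.0218, 0.1856]
tool_rot: [-179.9, -0.4, 175.9]
wrist_force: [2.0, -0.5, -0.4]
width: 0.498
grip_force: 0.0
```

Emit:
{"op": "carry_out", "data": {
  "steps": [
    [0,0,0,-3,-4,-3,0.8],
    [0,0,0,-6,-8,-3,0.9],
    [0,0,0,-9,-12,-3,0.9]
  ]
}}

```text
time: 4.85
tcp_pos: [0.5133, -0.0996, 0.2199]
tool_rot: [-180.0, 0.2, 176.0]
wrist_force: [1.3, 1.0, -0.2]
width: 0.901
grip_force: 0.0
```

Run:
```python
from h import *
a=snap('top');b=snap('side')
s=bot.sense();print(s['tcp_pos'],s['tool_rot'])
im=np.hstack([cv2.resize(c[130:250,210:330],(400,400),interpolation=cv2.INTER_CUBIC) for c in (a['img'],b['img'])])
cv2.imwrite('pics/s4.png',im[:,:,::-1])
P=cloud(b);h=cv2.cvtColor(b['img'],cv2.COLOR_RGB2HSV).astype(int)
yel=(h[...,0]>16)&(h[...,0]<26)&(h[...,1]>190)&(h[...,2]>110)&(P[...,2]>.1)&(P[...,2]<.125)&(P[...,0]<.53)&(P[...,0]>.41)&(abs(P[...,1])<.13)
q=P[yel][:,:2]; l=cv2.fitLine(q.astype(np.float32),cv2.DIST_HUBER,0,.01,.01).ravel(); print(len(q),l,np.degrees(np.arctan2(l[1],l[0])))
```

```text
[ 0.51510423 -0.10244701  0.21884945] [-179.88190123    0.27748785  175.75710942]
48 [0.9751826  0.22140203 0.46841264 0.03003028] 12.791394
```

View pics/s4.png

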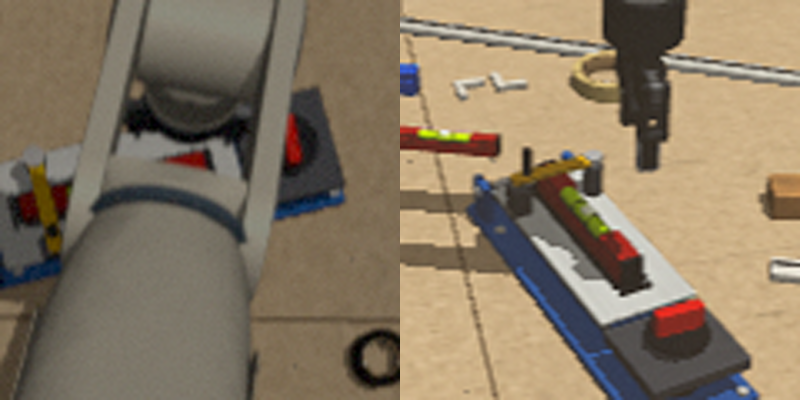

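The bar lies across the level on its post, fitted at 12.8° against about 14.8° expected. The knob is free at about (680,318) in the right panel, so I'm going to it.

Emit:
{"op": "carry_out", "data": {
  "steps": [
    [0,0,-0.12,-1.3,-5,0,0.9],
    [0,0,-0.24,-2.6,-10,0,0.9],
    [0,0,-0.24,-2.6,-11.2,3,0.9],
    [0,0,-0.24,-2.6,-11.2,7,0.9],
    [0,0,-0.24,-2.6,-11.2,7,0.9]
  ]
}}

```text
time: 5.45
tcp_pos: [0.5261, -0.2107, 0.1434]
tool_rot: [179.8, -0.4, -170.4]
wrist_force: [-0.2, 0.5, 0.0]
width: 0.901
grip_force: 0.0
```

Emit:
{"op": "carry_out", "data": {
  "steps": [
    [0,0,0,0,0,0,0.9]
  ]
}}

```text
time: 5.55
tcp_pos: [0.5291, -0.211, 0.1477]
tool_rot: [180.0, -0.1, -170.3]
wrist_force: [0.7, -0.7, 0.8]
width: 0.897
grip_force: 0.0
```

Run:
```python
from h import *
a=snap('top');b=snap('side')
s=bot.sense();print(s['tcp_pos'],s['tool_rot'])
P=cloud(b);h=cv2.cvtColor(b['img'],cv2.COLOR_RGB2HSV).astype(int)
w=((h[...,0]<8)|(h[...,0]>172))&(h[...,1]>150)&(h[...,2]>70)&(P[...,0]>.49)&(P[...,0]<.58)&(P[...,1]>-.26)&(P[...,1]<-.17)
q=P[w];print(len(q),np.median(q,0))
im=np.hstack([cv2.resize(c[130:250,210:330],(400,400),interpolation=cv2.INTER_CUBIC) for c in (a['img'],b['img'])])
cv2.imwrite('pics/s5.png',im[:,:,::-1])
```

```text
[ 0.5306051  -0.21122076  0.14928048] [-1.79926315e+02  1.18297606e-01 -1.70268493e+02]
121 [ 0.53250738 -0.21832242  0.09905351]
```

View pics/s5.png

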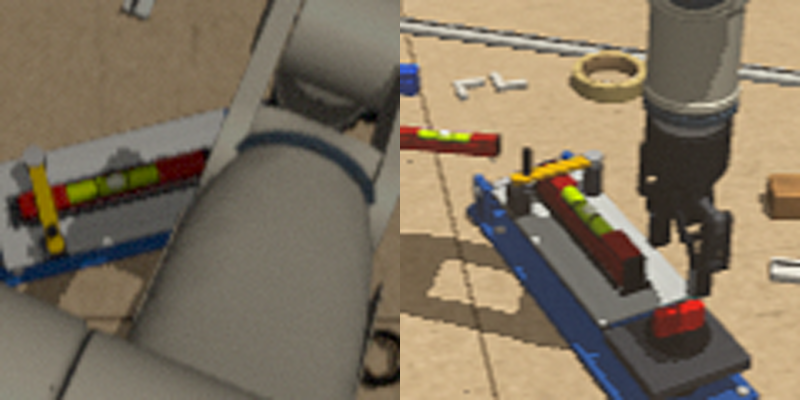

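The top view shows the keeper across the level near (45,208), with the vial visible and the bubble at about (113,183). In the side view the open gripper is above the knob. I'll lower it and grip.

Emit:
{"op": "carry_out", "data": {
  "steps": [
    [0,0,0,-0.2,-0.45,2,0.9],
    [0,0,0,-0.2,-0.45,4,0.9],
    [0,0,0,-0.2,-0.45,5.2,0.9],
    [0,0,0,-0.2,-0.45,5.2,0.5],
    [0,0,0,-0.2,-0.45,5.2,0.0]
  ],
  "newtons": 60
}}

```text
time: 6.15
tcp_pos: [0.5329, -0.2153, 0.0963]
tool_rot: [-180.0, 0.1, -170.3]
wrist_force: [-0.2, 0.2, 1.1]
width: 0.578
grip_force: 0.0
```

Emit:
{"op": "carry_out", "data": {
  "steps": [
    [0,0,0,0,0,0,0],
    [0,0,0,0,0,0,0],
    [0,0,0,0,0,0,0],
    [0,0,0,0,0,0,0],
    [0,0,0,0,0,0,0]
  ]
}}

```text
time: 6.65
tcp_pos: [0.5316, -0.2142, 0.0953]
tool_rot: [179.9, -0.1, -170.3]
wrist_force: [-1.2, 6.5, 1.1]
width: 0.148
grip_force: 61.8
```

Emit:
{"op": "carry_out", "data": {
  "steps": [
    [0,0,0,0,0.15,0.3,0],
    [0,0,0,0,0.15,0.6,0],
    [0,0,0,0,0.15,0.8,0],
    [0,0,0,0,0.15,0.8,0]
  ]
}}

```text
time: 7.05
tcp_pos: [0.5341, -0.2139, 0.09]
tool_rot: [-179.9, 0.2, -170.3]
wrist_force: [-2.0, 5.3, 25.7]
width: 0.15
grip_force: 65.6
```

Emit:
{"op": "carry_out", "data": {
  "steps": [
    [0,0,0,0,0,0.2,0],
    [0,0,0,0,0,0.4,0],
    [0,0,0,0,0,0.4,0]
  ]
}}

```text
time: 7.35
tcp_pos: [0.536, -0.2137, 0.0886]
tool_rot: [-179.9, 0.4, -170.4]
wrist_force: [-3.9, 11.4, 49.2]
width: 0.148
grip_force: 69.2
```

Emit:
{"op": "carry_out", "data": {
  "steps": [
    [0,0,0,0,0.1,-0.25,0],
    [0,0,0,0,0.1,-0.25,0],
    [0,0,0,0,0.1,-0.25,0]
  ]
}}

```text
time: 7.65
tcp_pos: [0.5351, -0.2136, 0.0896]
tool_rot: [-179.8, 0.4, -170.3]
wrist_force: [-0.8, 5.2, 32.3]
width: 0.15
grip_force: 66.4
```

```bash
cat > bub.py <<'E'
from h import *
def bub(c,n):
    P=cloud(c);h=cv2.cvtColor(c['img'],cv2.COLOR_RGB2HSV).astype(int)
    g=(h[...,0]>25)&(h[...,0]<45)&(h[...,1]>120)&(P[...,0]>.43)&(P[...,0]<.53)&(P[...,1]>-.13)&(P[...,1]<.05)&(P[...,2]>.09)&(P[...,2]<.12)
    v,u=np.nonzero(g)
    if len(v)<8: print(n,'hidden',len(v)); return
    e=np.array([-.256,.967]); o=np.array([.485,-.037])
    m=np.zeros(g.shape,np.uint8); hull=cv2.convexHull(np.stack([u,v],1).astype(np.int32)); cv2.fillConvexPoly(m,hull,1)
    v,u=np.nonzero(m)
    X=np.array([ray(c,x,y,.102)[:2] for x,y in zip(u,v)]); s=(X-o)@e; t=(X-o)@np.array([.967,.256])
    sat=h[v,u,1]; w=np.clip(150-sat,0,None)*(h[v,u,2]>110)
    print(n,'vial s',(s.min()*1e3).round(1),(s.max()*1e3).round(1),'t',(t.mean()*1e3).round(1),'bub s',((w*s).sum()/w.sum()*1e3).round(1),'n',len(v))
    # profile
    k=np.round(s/.004).astype(int)
    print([(int(i*4),int(sat[k==i].mean()),int(h[v,u,2][k==i].mean())) for i in np.unique(k)])
a=snap('top');b=snap('side');bub(a,'top');bub(b,'side')
s=bot.sense();print(s['time'],s['tcp_pos'],s['tool_rot'],s['wrist_force'],s['ft_torque'])
E
python3 bub.py
```

```text
top vial s -45.5 76.4 t 2.3 bub s 6.2 n 194
[(-44, 248, 66), (-40, 251, 76), (-36, 237, 72), (-32, 254, 74), (-28, 251, 74), (-24, 250, 70), (-20, 251, 77), (-16, 240, 57), (-12, 249, 61), (-8, 230, 72), (-4, 161, 70), (0, 103, 84), (4, 49, 101), (8, 81, 104), (12, 164, 98), (16, 235, 87), (20, 254, 106), (24, 255, 114), (28, 255, 120), (32, 238, 117), (36, 255, 127), (40, 250, 115), (44, 238, 107), (48, 251, 113), (52, 251, 112), (56, 235, 114), (60, 255, 115), (64, 255, 132), (68, 255, 142), (72, 255, 141), (76, 255, 135)]
side vial s -45.6 43.6 t -4.4 bub s 10.5 n 87
[(-44, 204, 122), (-40, 198, 111), (-36, 200, 118), (-32, 202, 114), (-28, 183, 99), (-24, 182, 122), (-20, 184, 92), (-16, 149, 85), (-12, 173, 89), (-8, 177, 106), (-4, 206, 122), (0, 148, 105), (4, 118, 140), (8, 82, 128), (12, 82, 183), (16, 101, 193), (20, 162, 174), (24, 220, 188), (28, 230, 187), (32, 215, 190), (36, 220, 173), (40, 228, 177), (44, 241, 199)]
7.75 [ 0.53505603 -0.21357376  0.08961993] [-179.84027042    0.36710846 -170.33878916] [-2.96231419  5.75103982 31.75122869] [ 1.25479538  0.46706606 -0.02874227]
```

```bash
sed -i 's/(P\[...,1\]<.05)/(P[...,1]<.012)/' bub.py
cat >> bub.py <<'E'
import sys
if len(sys.argv)>1:
    im=[]
    for c in (a,b):
        p=proj(c,np.array([.485,-.037,.102])); x,y=map(int,p); print(p)
        im.append(cv2.resize(c['img'][y-20:y+20,x-20:x+20],(400,400),interpolation=cv2.INTER_NEAREST))
    cv2.imwrite('pics/'+sys.argv[1],cv2.convertScaleAbs(np.hstack(im),alpha=1.4)[:,:,::-1])
E
python3 bub.py b1.png
```

```text
top vial s -45.5 47.4 t 2.3 bub s 15.0 n 169
[(-44, 247, 67), (-40, 255, 79), (-36, 218, 70), (-32, 251, 75), (-28, 255, 77), (-24, 244, 71), (-20, 228, 72), (-16, 226, 58), (-12, 234, 62), (-8, 225, 70), (-4, 253, 77), (0, 245, 78), (4, 211, 91), (8, 110, 100), (12, 70, 115), (16, 65, 107), (20, 87, 107), (24, 201, 110), (28, 255, 119), (32, 237, 116), (36, 233, 111), (40, 255, 114), (44, 255, 111), (48, 255, 111)]
side vial s -49.1 43.6 t -4.1 bub s 13.7 n 92
[(-48, 170, 88), (-44, 208, 120), (-40, 202, 111), (-36, 204, 117), (-32, 203, 114), (-28, 167, 109), (-24, 179, 123), (-20, 183, 93), (-16, 144, 85), (-12, 173, 90), (-8, 177, 105), (-4, 164, 134), (0, 190, 108), (4, 189, 169), (8, 142, 135), (12, 83, 178), (16, 56, 189), (20, 108, 178), (24, 133, 186), (28, 166, 187), (32, 219, 190), (36, 250, 220), (40, 229, 176), (44, 241, 199)]
7.85 [ 0.53508484 -0.21357564  0.0896512 ] [-179.84154746    0.36836715 -170.3423161 ] [-1.70877354  4.17792526 32.33802591] [ 1.27854898  0.42268786 -0.04385259]
[243.95067773 185.00375064]
[265.84418254 193.02217196]
```

View pics/b1.png

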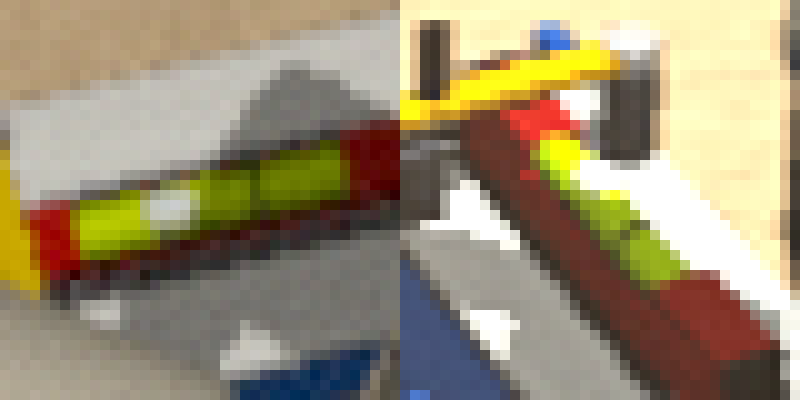

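The top crop shows the bubble at (170,208), on the hinge side of the vial's middle at (210,200), with the knob-side line at (255,190). It's still drifting, so I'll let it settle.

Emit:
{"op": "carry_out", "data": {
  "steps": [
    [0,0,0,0,0,0,0],
    [0,0,0,0,0,0,0],
    [0,0,0,0,0,0,0],
    [0,0,0,0,0,0,0],
    [0,0,0,0,0,0,0]
  ]
}}

```text
time: 8.35
tcp_pos: [0.5351, -0.2136, 0.0896]
tool_rot: [-179.8, 0.4, -170.3]
wrist_force: [-1.2, 4.3, 32.1]
width: 0.147
grip_force: 66.5
```

```bash
python3 bub.py | cut -c1-110
```

```text
top vial s -45.5 47.4 t 2.3 bub s 19.8 n 169
[(-44, 243, 66), (-40, 253, 80), (-36, 224, 70), (-32, 255, 73), (-28, 255, 77), (-24, 241, 72), (-20, 232, 72
side vial s -47.6 43.6 t -4.2 bub s 15.8 n 92
[(-48, 168, 82), (-44, 208, 120), (-40, 200, 112), (-36, 203, 118), (-32, 200, 114), (-28, 171, 109), (-24, 18
8.45 [ 0.53505152 -0.21357549  0.08962524] [-179.84357988    0.36552836 -170.34328281] [-1.73268287  4.6498938
```

The bubble is about 19.5 mm towards the hinge, so the knob needs about 0.88 rad clockwise.

Emit:
{"op": "carry_out", "data": {
  "steps": [
    [0,0,0.14,0,0,0,0],
    [0,0,0.28,0,0,0,0],
    [0,0,0.42,0,0,0,0],
    [0,0,0.56,0,0,0,0],
    [0,0,0.7,0,0,0,0]
  ]
}}

```text
time: 8.95
tcp_pos: [0.5349, -0.2134, 0.0896]
tool_rot: [179.9, 0.4, 149.2]
wrist_force: [-2.2, 5.8, 32.3]
width: 0.148
grip_force: 66.4
```

Emit:
{"op": "carry_out", "data": {
  "steps": [
    [0,0,0.1,0,0,0,0],
    [0,0,0.15,0,0,0,0],
    [0,0,0.15,0,0,0,0],
    [0,0,0.15,0,0,0,0]
  ]
}}

```text
time: 9.35
tcp_pos: [0.5349, -0.2134, 0.0896]
tool_rot: [179.8, 0.3, 140.9]
wrist_force: [-1.5, 5.7, 31.9]
width: 0.148
grip_force: 66.3
```

Emit:
{"op": "carry_out", "data": {
  "steps": [
    [0,0,0,0,0,0,0],
    [0,0,0,0,0,0,0],
    [0,0,0,0,0,0,0],
    [0,0,0,0,0,0,0],
    [0,0,0,0,0,0,0]
  ]
}}

```text
time: 9.85
tcp_pos: [0.535, -0.2134, 0.0896]
tool_rot: [179.8, 0.3, 141.0]
wrist_force: [-1.8, 6.2, 33.0]
width: 0.15
grip_force: 66.3
```

```bash
python3 bub.py b2.png
```

```text
top vial s -43.1 47.4 t 2.0 bub s 6.0 n 170
[(-44, 255, 80), (-40, 251, 79), (-36, 227, 71), (-32, 255, 73), (-28, 247, 74), (-24, 239, 72), (-20, 238, 66), (-16, 242, 63), (-12, 248, 61), (-8, 215, 67), (-4, 140, 70), (0, 105, 85), (4, 56, 100), (8, 81, 104), (12, 184, 99), (16, 233, 91), (20, 230, 92), (24, 253, 112), (28, 255, 119), (32, 237, 111), (36, 239, 112), (40, 254, 114), (44, 255, 114), (48, 255, 103)]
side vial s -44.1 47.7 t -2.7 bub s 7.1 n 96
[(-44, 182, 99), (-40, 185, 99), (-36, 198, 114), (-32, 189, 108), (-28, 180, 100), (-24, 205, 117), (-20, 169, 93), (-16, 166, 103), (-12, 151, 90), (-8, 190, 105), (-4, 155, 121), (0, 83, 125), (4, 108, 136), (8, 118, 119), (12, 90, 143), (16, 185, 142), (20, 199, 124), (24, 186, 183), (28, 218, 178), (32, 193, 185), (36, 213, 201), (40, 230, 183), (44, 234, 189), (48, 249, 222)]
9.95 [ 0.53495581 -0.21336506  0.08960301] [179.82411872   0.33571948 140.95180471] [-2.34805966  5.71234461 32.12106798] [ 1.46095134  0.57664705 -0.01786746]
[243.95067773 185.00375064]
[265.84418254 193.02217196]
```

View pics/b2.png

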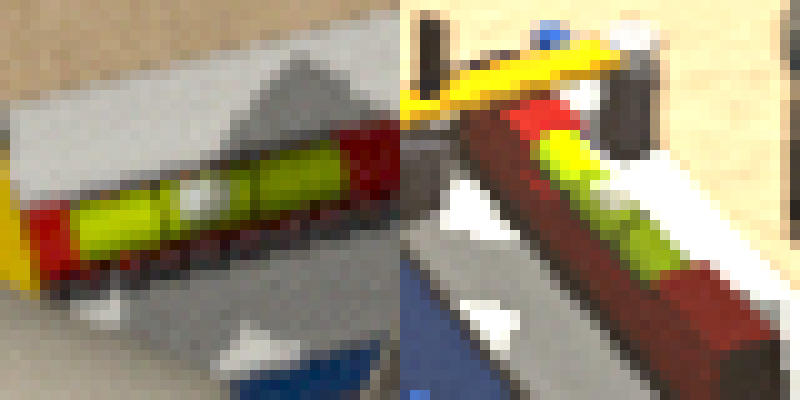

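Both lines show in the top crop, at x≈167 and 255. The bubble is at about 200 against a middle of 211, roughly 3–4 mm towards the hinge, so I'll turn another 0.16 rad.

Emit:
{"op": "carry_out", "data": {
  "steps": [
    [0,0,0.08,0,0,0,0],
    [0,0,0.16,0,0,0,0],
    [0,0,0.16,0,0,0,0],
    [0,0,0.16,0,0,0,0],
    [0,0,0.16,0,0,0,0]
  ]
}}

```text
time: 10.45
tcp_pos: [0.5349, -0.2133, 0.0896]
tool_rot: [179.8, 0.3, 131.8]
wrist_force: [-2.2, 6.5, 32.0]
width: 0.151
grip_force: 66.3
```

Emit:
{"op": "carry_out", "data": {
  "steps": [
    [0,0,0,0,0,0,0],
    [0,0,0,0,0,0,0],
    [0,0,0,0,0,0,0],
    [0,0,0,0,0,0,0],
    [0,0,0,0,0,0,0]
  ]
}}

```text
time: 10.95
tcp_pos: [0.5349, -0.2133, 0.0896]
tool_rot: [179.8, 0.3, 131.8]
wrist_force: [-2.1, 6.1, 33.1]
width: 0.149
grip_force: 66.3
```

```bash
sed -i "s/h\[v,u,2\]>110/h[v,u,2]>60/" bub.py && python3 bub.py b3.png
python3 - <<'E'
import sys; sys.argv=['x']
exec(open('bub.py').read().split('a=snap')[0])
cs=[snap('top') for _ in range(4)]
c=dict(cs[0]); c['img']=np.mean([x['img'] for x in cs],0).round().astype(np.uint8)
# profile along centre line of vial, subpixel
e=np.array([-.256,.967]); n=np.array([.967,.256])
im=cv2.cvtColor(c['img'],cv2.COLOR_RGB2HSV).astype(np.float32)
S=np.arange(-.05,.051,.002); row=[]
for s in S:
    p=[proj(c,np.array([*(np.array([.485,-.037])+e*s+n*k),.102])) for k in np.arange(-.002,.0061,.002)]
    row.append(np.mean([cv2.getRectSubPix(im[...,j],(1,1),tuple(map(float,q)))[0,0] for q in p for j in (1,)]))
    v=np.mean([cv2.getRectSubPix(im[...,2],(1,1),tuple(map(float,q)))[0,0] for q in p]); print(int(round(s*1e3)),int(row[-1]),int(v),end=' | ')
E
```

```text
top vial s -43.1 48.3 t 1.8 bub s 0.3 n 174
[(-44, 255, 82), (-40, 251, 80), (-36, 241, 71), (-32, 253, 74), (-28, 248, 73), (-24, 248, 70), (-20, 228, 62), (-16, 247, 60), (-12, 223, 60), (-8, 147, 64), (-4, 104, 76), (0, 87, 87), (4, 78, 92), (8, 172, 94), (12, 251, 115), (16, 247, 91), (20, 235, 93), (24, 251, 113), (28, 255, 121), (32, 244, 110), (36, 238, 114), (40, 255, 114), (44, 255, 114), (48, 255, 113)]
side vial s -42.6 49.3 t -2.5 bub s 4.6 n 94
[(-44, 177, 95), (-40, 181, 95), (-36, 200, 111), (-32, 185, 106), (-28, 183, 100), (-24, 209, 120), (-20, 171, 96), (-16, 172, 104), (-12, 146, 93), (-8, 171, 107), (-4, 127, 127), (0, 74, 124), (4, 106, 133), (8, 126, 118), (12, 132, 146), (16, 204, 159), (20, 183, 111), (24, 175, 170), (28, 251, 220), (32, 205, 186), (36, 221, 196), (40, 228, 181), (44, 223, 173), (48, 244, 215)]
11.05 [ 0.5349146  -0.21334331  0.08960016] [179.77342985   0.29676172 131.77885294] [-2.36345812  6.03523816 32.44068054] [ 1.49822046  0.63157439 -0.05296335]
[243.95067773 185.00375064]
[265.84418254 193.02217196]
-50 244 66 | -48 248 66 | -46 246 67 | -44 250 72 | -42 254 82 | -40 254 87 | -38 253 87 | -36 254 86 | -34 254 86 | -32 254 86 | -30 254 86 | -28 252 86 | -26 253 86 | -24 254 85 | -22 254 85 | -20 254 84 | -18 253 81 | -16 247 67 | -14 234 60 | -12 213 74 | -10 164 83 | -8 89 85 | -6 57 89 | -4 48 94 | -2 45 97 | 0 42 102 | 2 37 109 | 4 43 111 | 6 69 116 | 8 147 120 | 10 222 129 | 12 250 132 | 14 255 126 | 16 255 109 | 18 255 106 | 20 254 121 | 22 255 133 | 24 255 137 | 26 255 136 | 28 255 136 | 30 255 135 | 32 255 135 | 34 255 137 | 36 255 137 | 38 255 138 | 40 255 137 | 42 255 136 | 44 255 131 | 46 255 119 | 48 251 113 | 50 244 113 |
```

View pics/b3.png

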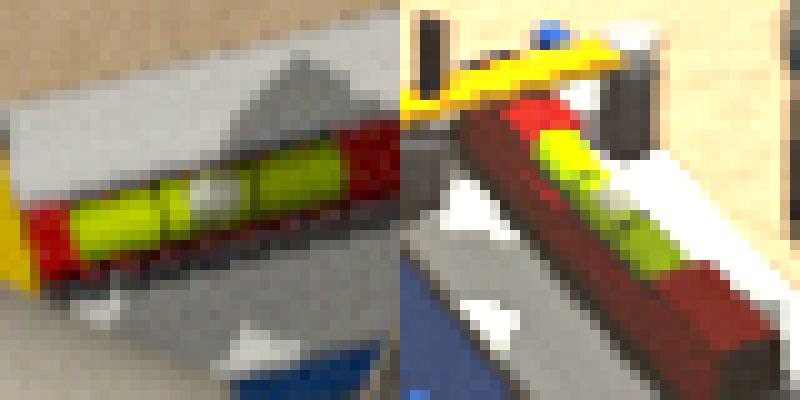

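The profile puts the lines at −14 and +17 mm (middle +1.5) and the bubble's centre at −0.9. That is 2.4 mm too far towards the knob, so I'll turn back 0.09 rad and confirm.

Emit:
{"op": "carry_out", "data": {
  "steps": [
    [0,0,-0.05,0,0,0,0],
    [0,0,-0.09,0,0,0,0],
    [0,0,-0.09,0,0,0,0],
    [0,0,-0.09,0,0,0,0],
    [0,0,-0.09,0,0,0,0]
  ]
}}

```text
time: 11.75
tcp_pos: [0.5348, -0.2134, 0.0896]
tool_rot: [179.8, 0.3, 137.0]
wrist_force: [-1.7, 5.0, 32.5]
width: 0.147
grip_force: 66.3
```

Emit:
{"op": "carry_out", "data": {
  "steps": [
    [0,0,0,0,0,0,0],
    [0,0,0,0,0,0,0],
    [0,0,0,0,0,0,0],
    [0,0,0,0,0,0,0],
    [0,0,0,0,0,0,0]
  ]
}}

```text
time: 12.25
tcp_pos: [0.5348, -0.2134, 0.0896]
tool_rot: [179.8, 0.3, 137.0]
wrist_force: [-2.3, 5.7, 32.7]
width: 0.147
grip_force: 66.3
```

Run:
```python
from h import *
c=snap('top'); e=np.array([-.256,.967]); n=np.array([.967,.256])
im=cv2.cvtColor(c['img'],cv2.COLOR_RGB2HSV).astype(np.float32)
for s in np.arange(-.02,.023,.002):
    p=[proj(c,np.array([*(np.array([.485,-.037])+e*s+n*k),.102])) for k in np.arange(-.002,.0061,.002)]
    print(int(round(s*1e3)),[int(np.mean([cv2.getRectSubPix(im[...,j],(1,1),tuple(map(float,q)))[0,0] for q in p])) for j in (1,2)],end=' ')
# keeper, level yaw check
P=cloud(c);h=im.astype(int)
y=(h[...,0]>16)&(h[...,0]<27)&(h[...,1]>190)&(h[...,2]>70)&(P[...,2]>.105)&(P[...,2]<.13)&(P[...,0]<.53)&(P[...,0]>.41)&(P[...,1]<.13)&(P[...,1]>-.02)
r=((h[...,0]<8)|(h[...,0]>172))&(h[...,1]>150)&(P[...,2]>.09)&(P[...,2]<.115)&(P[...,0]<.51)&(P[...,0]>.44)&(abs(P[...,1]+.04)<.11)
for m in (y,r):
    v,u=np.nonzero(m); X=np.array([ray(c,a,b,.118 if m is y else .103)[:2] for a,b in zip(u,v)],np.float32)
    l=cv2.fitLine(X,cv2.DIST_HUBER,0,.01,.01).ravel(); print('\n',len(X),X.mean(0),np.degrees(np.arctan2(l[1],l[0])))
print(bot.sense()['wrist_force'],bot.sense()['time'])
```

```text
-20 [250, 85] -18 [245, 82] -16 [250, 70] -14 [254, 63] -12 [254, 75] -10 [230, 81] -8 [166, 79] -6 [104, 83] -4 [56, 90] -2 [47, 96] 0 [43, 104] 2 [33, 113] 4 [28, 118] 6 [32, 127] 8 [69, 128] 10 [141, 130] 12 [227, 131] 14 [254, 125] 16 [255, 109] 18 [255, 106] 20 [255, 121] 22 [255, 133] 
 58 [0.47566777 0.03410061] 20.885069

 98 [ 0.49201676 -0.05868753] -78.12795
[-1.65170514  6.55560529 34.04476649] 12.3
```

Run:
```python
from h import *
b=snap('side');a=snap('top')
def line(X): 
    l=cv2.fitLine(X.astype(np.float32),cv2.DIST_HUBER,0,.01,.01).ravel(); return np.degrees(np.arctan(l[1]/l[0])).round(1)
for n,c in(('side',b),('top',a)):
    P=cloud(c);h=cv2.cvtColor(c['img'],cv2.COLOR_RGB2HSV).astype(int)
    y=(h[...,0]>16)&(h[...,0]<25)&(h[...,1]>190)&(h[...,2]>60)&(P[...,0]<.50)&(P[...,0]>.425)&(P[...,1]<.07)&(P[...,1]>.0)&(P[...,2]>.1)
    v,u=np.nonzero(y); X=np.array([ray(c,i,j,.118)[:2] for i,j in zip(u,v)])
    bins=[(x,X[abs(X[:,0]-x)<.005][:,1]) for x in np.arange(.43,.5,.01)]
    print(n,len(X),line(X),[(round(x,3),len(q),q.mean().round(4)) for x,q in bins if len(q)])
    r=((h[...,0]<8)|(h[...,0]>172))&(h[...,1]>150)&(P[...,2]>.09)&(P[...,2]<.115)&(P[...,0]<.52)&(P[...,0]>.44)&(P[...,1]>-.14)&(P[...,1]<.06)
    g=(h[...,0]>27)&(h[...,0]<45)&(h[...,1]>120)&(P[...,2]>.09)&(P[...,0]<.53)&(P[...,0]>.44)&(P[...,1]>-.14)&(P[...,1]<.012)
    v,u=np.nonzero(g); X=np.array([ray(c,i,j,.102)[:2] for i,j in zip(u,v)]); print('vial',len(X),X.mean(0),line(X[:,::-1]))
    bl=(abs(h[...,0]-110)<14)&(h[...,1]>130)&(h[...,2]>40)&(P[...,2]<.03)&(P[...,0]>.36)&(P[...,0]<.62)&(P[...,1]>-.3)&(P[...,1]<.2)
    v,u=np.nonzero(bl); X=np.array([ray(c,i,j,.012)[:2] for i,j in zip(u,v)])
    H=cv2.convexHull(X.astype(np.float32)); print('blue rect',len(X),cv2.minAreaRect(H))
P=cloud(b); 
m=(P[...,2]>.125)&(P[...,2]<.152)&(abs(P[...,0]-.435)<.03)&(abs(P[...,1]-.03)<.04)
print('peg',m.sum(),P[m].mean(0))
```

```text
side 65 16.4 [(np.float64(0.43), 6, np.float64(0.0127)), (np.float64(0.44), 8, np.float64(0.019)), (np.float64(0.45), 10, np.float64(0.0215)), (np.float64(0.46), 10, np.float64(0.0254)), (np.float64(0.47), 9, np.float64(0.0261)), (np.float64(0.48), 9, np.float64(0.0301)), (np.float64(0.49), 9, np.float64(0.0302)), (np.float64(0.5), 3, np.float64(0.0334))]
vial 72 [ 0.48127655 -0.03565297] -12.5
blue rect 236 ((0.4944739043712616, -0.0753200501203537), (0.12564316391944885, 0.39494043588638306), 15.056918144226074)
top 22 24.5 [(np.float64(0.45), 2, np.float64(0.0233)), (np.float64(0.46), 5, np.float64(0.0309)), (np.float64(0.47), 6, np.float64(0.0279)), (np.float64(0.48), 1, np.float64(0.0384)), (np.float64(0.49), 7, np.float64(0.0401)), (np.float64(0.5), 1, np.float64(0.0388))]
vial 121 [ 0.48682535 -0.03549676] -15.2
blue rect 42 ((0.43779268860816956, -0.06993422657251358), (0.01202387548983097, 0.04525749757885933), 14.707595825195312)
peg 18 [0.4332855  0.02136531 0.13870269]
```

The bar lies at 16.4° (side-view fit) against 15° for the stand, so it's shut. The peg also agrees, the bubble is centred to about 0.3 mm, and the press is steady at 33 N. I'm handing in.

```bash
python3 -c "
from bench import bot
print(bot.sign_off())"
```

```text
the job is handed in; nothing more can be done
None
```

I handed the job in at about 12.4 s with the keeper bar shut against its stop, the gripper still on the knob pressing about 33 N, and the bubble measured within about 1 mm of centre; no verdict came back.

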